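# Square up a parts box against a fence and its end stop

### The job

Gently push the teal parts box along the wooden board it lies on with the fingertips until its far long side lies flush against the aluminium fence and its left short side lies flush against the arm of the orange end stop, then draw back clear of it. Do not lift, tip or force the box, and leave the other loose things where they are.

Things in the scene. Friction and masses are not known exactly. Their poses are not given: they have to be found in the camera images.
- fence: Fixed plywood board, 8 mm thick, with an aluminium fence 345 mm long along its far edge (wall 38 mm high over the desk, 6 mm thick). Origin on the desk under the fence's working face. y runs along the fence (leftwards), x away from the box, z up: the face is the plane x = 0, the box stands at x < 0. The board spans x = -222 to 38 mm, y = -215 to 140 mm.
- end_stop: Fixed orange stop clamped over the fence, axes as the fence's. Origin at desk height where its working face (plane y = 0, looking to -y, to the box) meets the fence's face. Its arm spans x = 0 to -100 mm, y = 0 to 22 mm, its top 39 mm over the desk. The clamp with its black knob spans x = -17 to 18 mm, y = 0 to 34 mm, its top 65 mm over the desk.
- parts_box: Flat shut teal parts box, 0.2 to 0.37 kg, loose on the board; 105 mm (its x) by 160 mm (its y), 36 mm high, too wide to grip; the lid's lip stands up to 6 mm out of its near long side. Origin in the middle of the underside, z up, x towards its far long side. Starts clear of fence and stop, turned up to 0.35 rad from them. Slides at about 1 to 4 N.
- back_left (a point): Point on a corner edge of the parts box, 18 mm above its underside: far long side (box x = +52 mm), left short side (box y = +80 mm). It ends in the inner corner between fence and stop.
- back_right (a point): Point on a corner edge of the parts box, 18 mm above its underside: far long side (box x = +52 mm), right short side (box y = -80 mm). It ends at the fence.
- front_left (a point): Point on a corner edge of the parts box, 18 mm above its underside: near long side (box x = -53 mm), left short side (box y = +80 mm). It ends 105 mm out from the fence, level with the face of the stop's arm, just past the arm's end.
- solder_spool: Bystander, loose: reel of solder with green flanges standing on end, 60 mm across, 43 mm high; origin at the middle of the underside.
- flux_jar: Bystander, loose: small white tub with a green lid, 41 mm across, 29 mm high; origin at the middle of the underside.
- screwdriver: Bystander, loose: red and black screwdriver lying behind the fence, 142 mm long along its x, 21 mm thick; origin in the middle, underneath.
- tape_roll: Bystander, loose: orange roll of tape lying flat behind the fence, 68 mm across, 29 mm high; origin at the middle of the underside.
- torch: Bystander, loose: grey torch standing upright behind the fence, 23 mm across, 84 mm high; origin at the middle of the underside.
- mouse: Bystander, loose: black computer mouse, 97 x 62 x 40 mm, on the right near the desk's front edge; origin at the middle of the underside.

How it is judged:
At the end, for the whole second after the job is handed in: The box stands flat and still on the board, both ends of its far long side within 4 mm of the fence's working face and both ends of its left short side within 4 mm of the end stop's working face (x of back_left in the frame of fence between -0.004 and 0.004 m and x of back_right in the frame of fence above -0.004 m and y of back_left in the frame of end_stop between -0.004 and 0.004 m and y of front_left in the frame of end_stop above -0.004 m and height (world z) of parts_box below 0.012 m and angle between parts_box's own z axis and vertical below 0.04 rad and linear speed of parts_box below 0.01 m/s); the robot touches nothing.
It fails at once if the parts box is lifted or tipped (height (world z) of parts_box above 0.023 m or angle between parts_box's own z axis and vertical above 0.2 rad).
It fails at once if another loose thing is moved more than 15 mm (distance of any of solder_spool, flux_jar, screwdriver, tape_roll, torch, mouse from where it was at the start of the episode above 0.015 m).
It fails at once if the parts box is pushed with more than 40 N (contact force between the fingers and parts_box above 40 N).
It also fails if it takes over 72 s, if anything falls off the work surface, if the arm or the gripper's body presses on something with over 40 N, if the wrist force passes 120 N, or if a joint passes its speed limit or range.

### The arm

A 7-joint arm with a two-finger parallel gripper is mounted at the origin on a cart in front of the work surface, level with it; the furniture and walls round the work are solid. World frame = base frame: x ahead of the robot, y to its left, z up, the work surface at z = 0. Lengths are in m, angles in rad, forces in N, time in s.
With the tool pointing down it reaches from about 0.4 to 0.9 m from the base axis. Payload 5.5 kg.
Tool frame: the origin (TCP) lies at the very end of the fingers, on their centre line; the grasp point (between the pads) lies 19 mm behind it; z points along the fingers, y is the direction in which the jaws open and shut (so a half turn about z gives the same grasp; the last joint's range is limited). The gripper opens to 92 mm and grips with 3 to 60 N. Pads are 19 mm wide; open, the fingers measure 130 mm over their backs; the gripper's body (75 mm by 190 mm) begins 47 mm behind the grasp point.
Start: joints at [-1.072, 0.501, -0.427, 1.55, 0.221, 1.138, -0.21], TCP at [0.152, 0.632, 0.227] pointing down, gripper open.
Joint ranges: [-2.88, 2.88], [-0.31, 2.03], [-1.54, 1.56], [0.2, 2.42], [-1.41, 4.55], [0.19, 2.02], [-2.57, 2.57]. Speed limits (rad/s): [2.57, 2.57, 3.14, 3.14, 3.14, 3.14, 3.14].

### API

Orientations are given as [roll, pitch, yaw] about the fixed x, y, z axes, in that order (R = Rz(yaw) Ry(pitch) Rx(roll)).
In Python, from workcell import r gives the robot as it stands.
- The arm moves only by the shell command python3 -m inch 'ROWS' [FORCE]. ROWS is JSON, a list of rows, each an object of numbers: "gripper": the finger opening in cm, from 0 to 9.18; "tx", "ty", "tz": the shift along the world's x, y, z in cm; "rx", "ry", "rz": the turn, a rotation vector about the world's x, y, z in rad. A call has exactly 10 rows; each row is the pose to reach, as a shift and turn from the pose commanded when the call began; what a row does not reach only later rows make up. A row lasts 1/10 s, in which the tool goes at most 50 mm and 8.59 degrees, less where a joint would pass 70% of its speed; a pose out of reach is approached as far as the arm can. A call with a gripper value outside its range is refused whole. The fingers move at their own pace and stop on an object; FORCE is the grip in N (left out, the last holds). Time passes only in rows, so rows that repeat a pose let the fingers close, or fill a call up. It gives the time, the measured TCP pose, the force and the opening at its end, in the units of the state.
- r.get_state(): the state, without advancing time (a new reading comes with each control period).
- r.capture(name): name is "scene" or "side" or "wrist"; returns the picture (400x640x3 uint8, red, green, blue); there is no depth.
- r.calibration(name): a dict with "fx", "fy", "cx", "cy" (pixels), "R" (3x3) and "t" (3): a world point X has camera coordinates R X + t. Camera axes: x right, y down, z forward; pixel columns grow to the right and rows downward; lengths in m; the calibration is good to about 2 mm. A picture is of the moment at which its call begins: read the wrist's pose just before it. calibration takes no time and is no camera call; for the wrist camera it gives the pose at the moment of the call.
- r.close_job(): hands the job in, once; it reports no verdict.
The state is a dict: "t": time; "joint_pos": joint angles; "qd": joint speeds; "effort": joint torques, N m; "tcp_pos": TCP position; "tool_rot": TCP orientation; "wrist_force": force on the tool from outside, world axes, zero at the start; "torque": the same for the moment, N m; "opening": opening from 0.0 (shut) to 1.0 (fully open).
Only numpy, scipy, OpenCV 4.12 (cv2) and the standard library are available. Lean on these libraries where they do the work, as an engineer would, in place of code of your own. Each camera call takes 0.05 s, during which the arm holds its last target. There are 200 camera calls.

## Working session

There is one attempt and no reset: what is moved stays moved. The work goes in short steps, Python scripts to look and compute and a shell command to move; the robot and the scene stay as the last step left them, time stands still between calls to the robot, and variables do not carry over. Pictures are saved under pics/ and viewed, about 8 in all and at most 12, crops included, and the job is handed in when it is done.

```bash
mkdir -p pics
python3 - <<'E'
from workcell import r
import cv2,json
s=r.get_state();print(s['t'],s['tcp_pos'],s['tool_rot'],s['opening'])
for n in("scene","side"):
    cv2.imwrite(f"pics/{n}0.png",r.capture(n)[:,:,::-1]); c=r.calibration(n); print(n,c)
E
```

```text
0.0 [0.15175    0.63134954 0.22569486] [-3.13970098e+00 -3.98245776e-05  2.90584035e+00] 1.002598786112871
scene {'fx': 406.66937122557465, 'fy': 406.66937122557465, 'cx': 315.1144616215103, 'cy': 199.95643984775583, 'R': array([[ 0.90505836, -0.42499891, -0.01566153],
       [-0.24504889, -0.49103917, -0.83596147],
       [ 0.34759229,  0.76043176, -0.54856462]]), 't': array([-0.58490607,  0.15185804,  1.01537281])}
side {'fx': 496.63696477106487, 'fy': 496.63696477106487, 'cx': 317.1787715779875, 'cy': 195.4536927416735, 'R': array([[-0.99658957, -0.08229681,  0.0060383 ],
       [-0.05102167,  0.55703742, -0.82891863],
       [ 0.0648538 , -0.82639975, -0.55933661]]), 't': array([0.56984566, 0.15306598, 1.44354089])}
```

View pics/scene0.png

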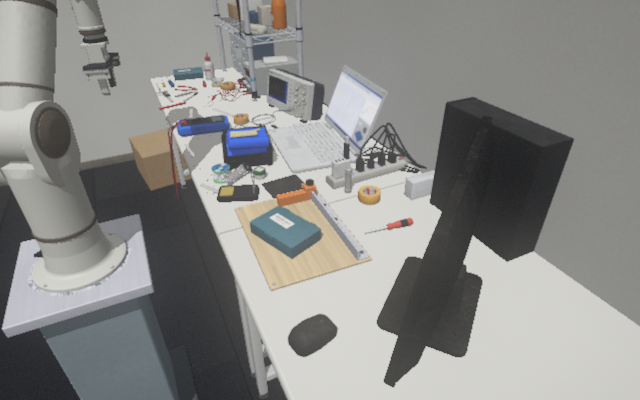

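View pics/side0.png

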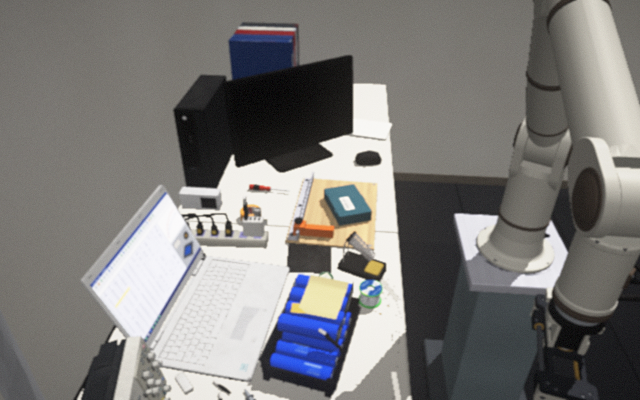

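The scene view shows the teal box at about (286,230) on the board. The fence runs (315,192)→(362,256), with the orange stop at (296,196). I'll zoom in to pick corners.

Run:
```python
import cv2
im=cv2.imread("pics/scene0.png")[160:290,205:378]
cv2.imwrite("pics/c1.png",cv2.resize(im,None,fx=4.6,fy=4.6,interpolation=cv2.INTER_CUBIC))
```

```text
(no output)
```

View pics/c1.png

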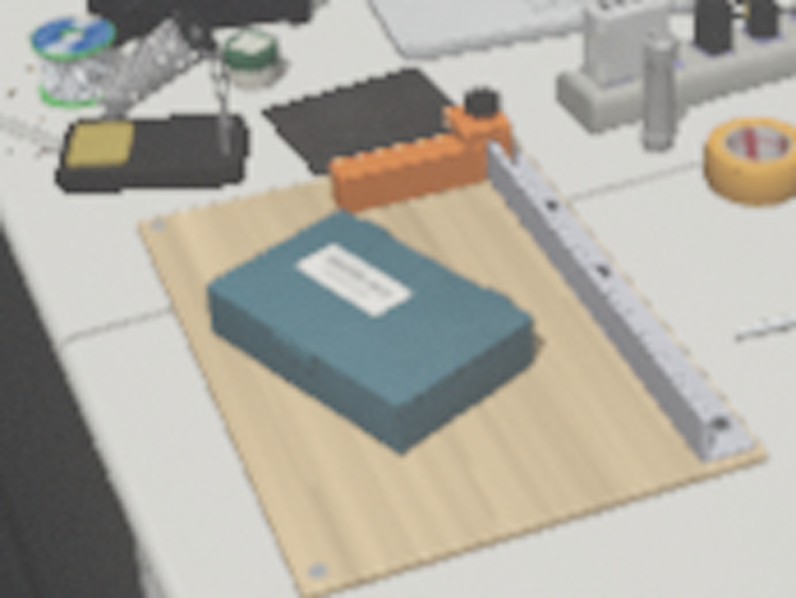

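```bash
cat > h.py <<'E'
from workcell import r
import numpy as np
from scipy.optimize import least_squares
def T(p,X):
    c,s=np.cos(p[2]),np.sin(p[2]);X=np.asarray(X,float)
    return np.c_[p[0]+c*X[:,0]-s*X[:,1],p[1]+s*X[:,0]+c*X[:,1],X[:,2]]
def proj(c,W):
    q=W@np.array(c['R']).T+c['t']
    return np.c_[c['fx']*q[:,0]/q[:,2]+c['cx'],c['fy']*q[:,1]/q[:,2]+c['cy']]
def ray(c,uv,z):
    uv=np.atleast_2d(uv);R=np.array(c['R']);o=-R.T@c['t']
    d=np.c_[(uv[:,0]-c['cx'])/c['fx'],(uv[:,1]-c['cy'])/c['fy'],np.ones(len(uv))]@R
    return o+d*((z-o[2])/d[:,2])[:,None]
def fit(c,uv,X,p0):
    f=least_squares(lambda p:(proj(c,T(p,X))-uv).ravel(),p0,loss='soft_l1')
    return f.x,f.fun.reshape(-1,2)
E
python3 - <<'E'
from h import *
np.set_printoptions(precision=4,suppress=True)
c=r.calibration("scene")
U=lambda P:(np.array(P,float)+.5)/4.6-.5+[205,160]
bp=U([(139,222),(303,592),(765,457)]);BX=[(-.222,.14,.008),(-.222,-.215,.008),(.038,-.215,.008)]
W=ray(c,bp,.008);print(W)
p,e=fit(c,bp,BX,[.6,0,0]);print("fence",p,e)
tp=U([(210,287),(402,405),(535,322),(342,210),(403,455),(213,332),(533,357)])
h=[(-.0525,.08),(-.0525,-.08),(.0525,-.08),(.0525,.08)]
X=[(*a,.044) for a in h]+[(*h[i],.008) for i in(1,0,2)]
b,e=fit(c,tp,X,[.55,0,-.2]);print("box",b,e)
print(ray(c,tp[:4],.044))
cs,sn=np.cos(p[2]),np.sin(p[2])
# stop: arm front face top edge
S=ray(c,U([(338,183),(482,145)]),.039)[:,:2]-p[:2];print("stop in fence",S@np.array([[cs,-sn],[sn,cs]]))
B=T(b,X)[:4,:2]-p[:2];print("box in fence",B@np.array([[cs,-sn],[sn,cs]]))
for n,P in(("spool",(75,35)),("flux",(250,50))):print(n,ray(c,U([P]),.04))
s=r.get_state();print(s['tcp_pos'],np.linalg.norm(s['tcp_pos'][:2]))
E
```

```text
[[ 0.4085  0.0448  0.008 ]
 [ 0.3922 -0.305   0.008 ]
 [ 0.6465 -0.3202  0.008 ]]
fence [ 0.6232 -0.103  -0.0526] [[-0.2023 -0.6717]
 [-0.6367  0.5788]
 [ 1.1085 -0.5116]]
box [ 0.4935 -0.1419  0.3775] [[-0.8672 -0.7527]
 [-0.2995 -0.0006]
 [ 0.317  -1.6429]
 [-0.0807 -0.6134]
 [ 0.1771  0.4646]
 [-0.1173  0.3146]
 [ 0.8542  1.7724]]
[[ 0.4163 -0.0911  0.044 ]
 [ 0.4749 -0.236   0.044 ]
 [ 0.5681 -0.2028  0.044 ]
 [ 0.512  -0.0512  0.044 ]]
stop in fence [[-0.1049  0.0829]
 [-0.0063  0.0885]]
box in fence [[-0.2086  0.0052]
 [-0.1418 -0.1402]
 [-0.0464 -0.0965]
 [-0.1131  0.049 ]]
spool [[0.4232 0.2479 0.04  ]]
flux [[0.5277 0.1707 0.04  ]]
[0.1518 0.6313 0.2258] 0.6493380141711116
```

Measured: fence origin (0.623,−0.103) with yaw −0.053, stop face at fence y≈0.085, and box centre (0.494,−0.142) with yaw≈0.37. The sizes agree within about 5 mm. Plan: use the open fingers as a bar and push the near long side along +x, then push the right side along +y. First I'll move behind the box.

```bash
python3 -m inch '[{"tx":2,"ty":-4,"rz":0.02},{"tx":5,"ty":-8,"rz":0.04},{"tx":8,"ty":-12,"rz":0.06},{"tx":11,"ty":-16,"rz":0.08},{"tx":14,"ty":-20,"rz":0.1},{"tx":17,"ty":-24,"rz":0.12},{"tx":20,"ty":-28,"rz":0.14},{"tx":22,"ty":-32,"rz":0.16},{"tx":24,"ty":-36,"rz":0.185},{"tx":25,"ty":-40,"rz":0.185}]'
python3 -m inch '[{"ty":-4},{"ty":-8},{"ty":-12},{"ty":-16},{"ty":-20},{"ty":-24},{"tx":-0.5,"ty":-28},{"tx":-1,"ty":-32},{"tx":-1.5,"ty":-36},{"tx":-1.6,"ty":-38}]'
python3 -m inch '[{"tz":-2},{"tz":-4},{"tz":-6},{"tz":-8},{"tz":-9},{"tz":-10},{"tz":-10},{"tz":-10},{"tz":-10},{"tz":-10}]'
python3 - <<'E'
from h import *
import cv2
s=r.get_state();print(s['t'],s['tcp_pos'],s['tool_rot'],s['joint_pos'],s['wrist_force'])
im=r.capture("scene");cv2.imwrite("pics/s1.png",cv2.resize(im[150:300,190:390,::-1],None,fx=2,fy=2,interpolation=cv2.INTER_CUBIC))
w=r.capture("wrist");cv2.imwrite("pics/w1.png",w[:,:,::-1])
a=cv2.imread("pics/s1.png");b=cv2.resize(cv2.imread("pics/w1.png"),(480,300));cv2.imwrite("pics/m1.png",np.vstack([np.pad(a,((0,0),(0,80),(0,0))),b]))
E
```

```text
0.1 [0.15178087 0.63134969 0.22577061] [-3.13977929e+00 -8.55106272e-06  2.90581612e+00] [-1.07176893  0.50174822 -0.42678385  1.5513769   0.22083188  1.13833954
 -0.21029636] [-0.73943639 -0.28312632  0.51002162]$[0]: bad value
$[0]: bad value
$[0]: bad value
```

View pics/m1.png

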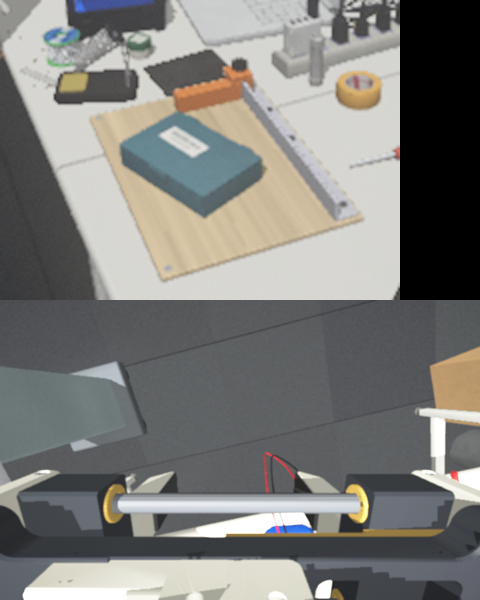

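The picture shows that the arm hasn't moved. The rows were refused, most likely because every key has to be given, so I'll try one call with full rows.

```bash
python3 -m inch '[{"gripper":9.1,"tx":2,"ty":-4,"tz":0,"rx":0,"ry":0,"rz":0.02},{"gripper":9.1,"tx":5,"ty":-8,"tz":0,"rx":0,"ry":0,"rz":0.04},{"gripper":9.1,"tx":8,"ty":-12,"tz":0,"rx":0,"ry":0,"rz":0.06},{"gripper":9.1,"tx":11,"ty":-16,"tz":0,"rx":0,"ry":0,"rz":0.08},{"gripper":9.1,"tx":14,"ty":-20,"tz":0,"rx":0,"ry":0,"rz":0.1},{"gripper":9.1,"tx":17,"ty":-24,"tz":0,"rx":0,"ry":0,"rz":0.12},{"gripper":9.1,"tx":20,"ty":-28,"tz":0,"rx":0,"ry":0,"rz":0.14},{"gripper":9.1,"tx":22,"ty":-32,"tz":0,"rx":0,"ry":0,"rz":0.16},{"gripper":9.1,"tx":24,"ty":-36,"tz":0,"rx":0,"ry":0,"rz":0.185},{"gripper":9.1,"tx":25,"ty":-40,"tz":0,"rx":0,"ry":0,"rz":0.185}]'
```

```text
t: 1.2
tcp_pos: [0.4033, 0.23, 0.2269]
tool_rot: [3.141, 0.001, 3.09]
wrist_force: [0.4, -0.7, 0.1]
opening: 0.995
```

```bash
python3 -m inch '[{"gripper":9.1,"tx":0,"ty":-4,"tz":0,"rx":0,"ry":0,"rz":0},{"gripper":9.1,"tx":0,"ty":-8,"tz":0,"rx":0,"ry":0,"rz":0},{"gripper":9.1,"tx":0,"ty":-12,"tz":0,"rx":0,"ry":0,"rz":0},{"gripper":9.1,"tx":0,"ty":-16,"tz":0,"rx":0,"ry":0,"rz":0},{"gripper":9.1,"tx":0,"ty":-20,"tz":0,"rx":0,"ry":0,"rz":0},{"gripper":9.1,"tx":-0.5,"ty":-24,"tz":0,"rx":0,"ry":0,"rz":0},{"gripper":9.1,"tx":-1,"ty":-28,"tz":-2,"rx":0,"ry":0,"rz":0},{"gripper":9.1,"tx":-1.5,"ty":-32,"tz":-4,"rx":0,"ry":0,"rz":0},{"gripper":9.1,"tx":-1.8,"ty":-36,"tz":-6,"rx":0,"ry":0,"rz":0},{"gripper":9.1,"tx":-1.8,"ty":-38,"tz":-8,"rx":0,"ry":0,"rz":0}]'
python3 - <<'E'
from h import *
import cv2
r.get_state();im=r.capture("scene");c=r.calibration("wrist");w=r.capture("wrist")
s=r.get_state();print(s['tcp_pos'],s['joint_pos'])
cv2.imwrite("pics/w2.png",w[:,:,::-1]);np.savez("w2.npz",**c)
a=cv2.resize(im[150:300,190:390,::-1],(400,300));b=cv2.resize(w[:,:,::-1],(480,300))
cv2.imwrite("pics/m2.png",np.vstack([np.pad(a,((0,0),(0,80),(0,0))),b]))
E
```

```text
t: 2.2
tcp_pos: [0.3831, -0.1513, 0.1463]
tool_rot: [-3.14, 0.001, 3.087]
wrist_force: [0.7, -0.4, 1.2]
opening: 0.99
[ 0.38156821 -0.1503306   0.14477989] [ 0.19799814  0.16175473  0.12018628  2.20932064 -0.02588152  0.77580052
  1.84996207]
```

View pics/m2.png

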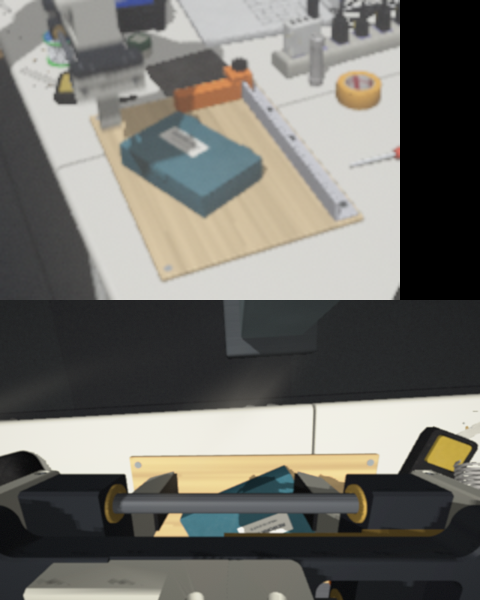

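Run:
```python
from h import *
np.set_printoptions(precision=4,suppress=True)
c=dict(np.load("w2.npz"))
print(ray(c,[(173,209),(504,207)],.008),ray(c,[(384,224)],.044))
s=r.get_state();y=s['tool_rot'][2]-np.pi;t=s['tcp_pos']
print("finger left inner/outer y",[t+d*np.array([-np.sin(y),np.cos(y),0]) for d in(.046,.065)])
```

```text
[[ 0.3895 -0.3023  0.008 ]
 [ 0.4071  0.0476  0.008 ]] [[ 0.4059 -0.0873  0.044 ]]
finger left inner/outer y [array([ 0.3841, -0.1044,  0.1448]), array([ 0.3852, -0.0854,  0.1448])]
```

The wrist camera confirms the board's near corners (0.390,−0.302) and (0.407,0.048), giving yaw −0.050, and the box's near-left corner at (0.406,−0.087). Next I descend behind the box and make the first gentle push.

```bash
python3 -m inch '[{"gripper":9.1,"tx":0,"ty":0.5,"tz":-2,"rx":0,"ry":0,"rz":0},{"gripper":9.1,"tx":0,"ty":0.5,"tz":-4,"rx":0,"ry":0,"rz":0},{"gripper":9.1,"tx":0,"ty":0.5,"tz":-6,"rx":0,"ry":0,"rz":0},{"gripper":9.1,"tx":0,"ty":0.5,"tz":-8,"rx":0,"ry":0,"rz":0},{"gripper":9.1,"tx":0,"ty":0.5,"tz":-9.5,"rx":0,"ry":0,"rz":0},{"gripper":9.1,"tx":0,"ty":0.5,"tz":-10.5,"rx":0,"ry":0,"rz":0},{"gripper":9.1,"tx":0,"ty":0.5,"tz":-11.5,"rx":0,"ry":0,"rz":0},{"gripper":9.1,"tx":0,"ty":0.5,"tz":-12.2,"rx":0,"ry":0,"rz":0},{"gripper":9.1,"tx":0,"ty":0.5,"tz":-12.5,"rx":0,"ry":0,"rz":0},{"gripper":9.1,"tx":0,"ty":0.5,"tz":-12.5,"rx":0,"ry":0,"rz":0}]'
python3 -m inch '[{"gripper":9.1,"tx":0.6,"ty":0,"tz":0,"rx":0,"ry":0,"rz":0},{"gripper":9.1,"tx":1.2,"ty":-0.1,"tz":0,"rx":0,"ry":0,"rz":0},{"gripper":9.1,"tx":1.8,"ty":-0.1,"tz":0,"rx":0,"ry":0,"rz":0},{"gripper":9.1,"tx":2.3,"ty":-0.1,"tz":0,"rx":0,"ry":0,"rz":0},{"gripper":9.1,"tx":2.8,"ty":-0.2,"tz":0,"rx":0,"ry":0,"rz":0},{"gripper":9.1,"tx":3.3,"ty":-0.2,"tz":0,"rx":0,"ry":0,"rz":0},{"gripper":9.1,"tx":3.8,"ty":-0.2,"tz":0,"rx":0,"ry":0,"rz":0},{"gripper":9.1,"tx":4.3,"ty":-0.2,"tz":0,"rx":0,"ry":0,"rz":0},{"gripper":9.1,"tx":4.8,"ty":-0.2,"tz":0,"rx":0,"ry":0,"rz":0},{"gripper":9.1,"tx":5.3,"ty":-0.3,"tz":0,"rx":0,"ry":0,"rz":0}]'
```

```text
t: 3.3
tcp_pos: [0.3838, -0.1429, 0.0216]
tool_rot: [3.141, -0.0, 3.091]
wrist_force: [-1.2, -0.9, 1.1]
opening: 0.987
t: 4.3
tcp_pos: [0.4373, -0.1458, 0.0217]
tool_rot: [3.141, -0.0, 3.091]
wrist_force: [-1.3, 1.0, 0.4]
opening: 0.991
```

```bash
python3 -m inch '[{"gripper":9.1,"tx":0.4,"ty":0,"tz":0,"rx":0,"ry":0,"rz":0},{"gripper":9.1,"tx":0.8,"ty":-0.1,"tz":0,"rx":0,"ry":0,"rz":0},{"gripper":9.1,"tx":1.2,"ty":-0.1,"tz":0,"rx":0,"ry":0,"rz":0},{"gripper":9.1,"tx":1.6,"ty":-0.1,"tz":0,"rx":0,"ry":0,"rz":0},{"gripper":9.1,"tx":2.0,"ty":-0.1,"tz":0,"rx":0,"ry":0,"rz":0},{"gripper":9.1,"tx":2.4,"ty":-0.1,"tz":0,"rx":0,"ry":0,"rz":0},{"gripper":9.1,"tx":2.8,"ty":-0.2,"tz":0,"rx":0,"ry":0,"rz":0},{"gripper":9.1,"tx":3.2,"ty":-0.2,"tz":0,"rx":0,"ry":0,"rz":0},{"gripper":9.1,"tx":3.6,"ty":-0.2,"tz":0,"rx":0,"ry":0,"rz":0},{"gripper":9.1,"tx":4.0,"ty":-0.2,"tz":0,"rx":0,"ry":0,"rz":0}]'
python3 - <<'E'
from h import *
import cv2
im=r.capture("scene")[160:290,205:378,::-1]
cv2.imwrite("pics/c3.png",cv2.resize(im,None,fx=4.6,fy=4.6,interpolation=cv2.INTER_CUBIC))
E
```

```text
t: 5.3
tcp_pos: [0.4772, -0.148, 0.0217]
tool_rot: [-3.142, 0.0, 3.091]
wrist_force: [-0.4, 0.2, -0.2]
opening: 0.989
```

View pics/c3.png

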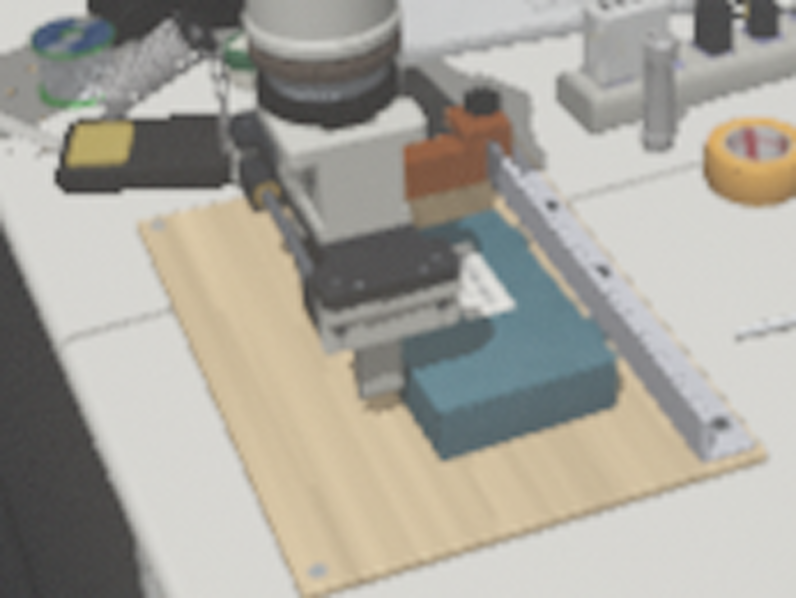

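The box has turned square and now lies with about a 2 cm gap to the fence: far edge (490,210)→(615,345), fence face (490,170)→(705,455). I'll continue slowly.

```bash
python3 -m inch '[{"gripper":9.1,"tx":0.2,"ty":0,"tz":0,"rx":0,"ry":0,"rz":0},{"gripper":9.1,"tx":0.4,"ty":0,"tz":0,"rx":0,"ry":0,"rz":0},{"gripper":9.1,"tx":0.6,"ty":0,"tz":0,"rx":0,"ry":0,"rz":0},{"gripper":9.1,"tx":0.8,"ty":0,"tz":0,"rx":0,"ry":0,"rz":0},{"gripper":9.1,"tx":1.0,"ty":-0.1,"tz":0,"rx":0,"ry":0,"rz":0},{"gripper":9.1,"tx":1.2,"ty":-0.1,"tz":0,"rx":0,"ry":0,"rz":0},{"gripper":9.1,"tx":1.35,"ty":-0.1,"tz":0,"rx":0,"ry":0,"rz":0},{"gripper":9.1,"tx":1.5,"ty":-0.1,"tz":0,"rx":0,"ry":0,"rz":0},{"gripper":9.1,"tx":1.6,"ty":-0.1,"tz":0,"rx":0,"ry":0,"rz":0},{"gripper":9.1,"tx":1.7,"ty":-0.1,"tz":0,"rx":0,"ry":0,"rz":0}]'
python3 - <<'E'
from h import *
import cv2
print(r.get_state()['wrist_force'])
im=r.capture("scene")[160:290,205:378,::-1]
cv2.imwrite("pics/c4.png",cv2.resize(im,None,fx=4.6,fy=4.6,interpolation=cv2.INTER_CUBIC))
E
```

```text
t: 6.35
tcp_pos: [0.4938, -0.1491, 0.0217]
tool_rot: [-3.142, -0.0, 3.091]
wrist_force: [-1.5, 0.5, 0.5]
opening: 0.99
[-1.54068777  0.51391362  0.48458315]
```

View pics/c4.png

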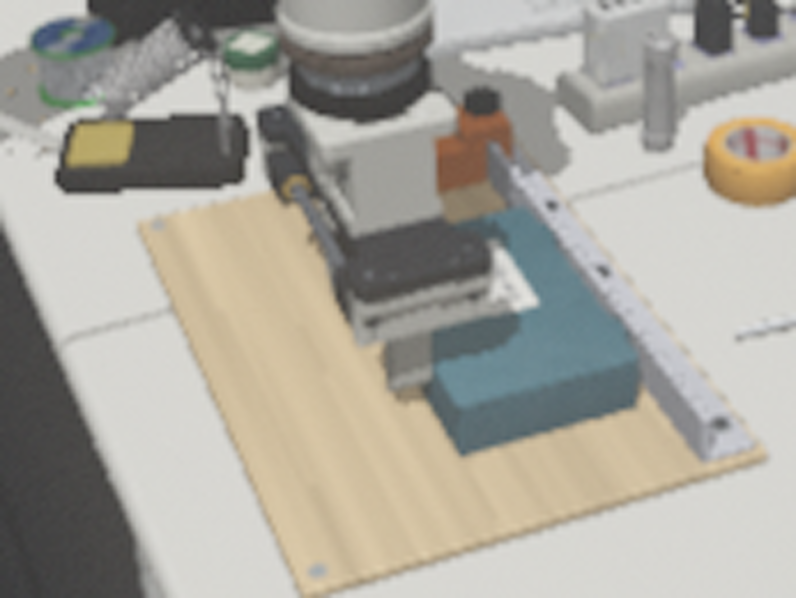

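The gap to the fence is now only a few mm (far-right corner at about (637,350)). I'll push at 0.6 mm per row and watch the force.

```bash
python3 -m inch '[{"gripper":9.1,"tx":0.06,"ty":0,"tz":0,"rx":0,"ry":0,"rz":0},{"gripper":9.1,"tx":0.12,"ty":0,"tz":0,"rx":0,"ry":0,"rz":0},{"gripper":9.1,"tx":0.18,"ty":0,"tz":0,"rx":0,"ry":0,"rz":0},{"gripper":9.1,"tx":0.24,"ty":0,"tz":0,"rx":0,"ry":0,"rz":0},{"gripper":9.1,"tx":0.3,"ty":0,"tz":0,"rx":0,"ry":0,"rz":0},{"gripper":9.1,"tx":0.35,"ty":0,"tz":0,"rx":0,"ry":0,"rz":0},{"gripper":9.1,"tx":0.4,"ty":0,"tz":0,"rx":0,"ry":0,"rz":0},{"gripper":9.1,"tx":0.4,"ty":0,"tz":0,"rx":0,"ry":0,"rz":0},{"gripper":9.1,"tx":0.4,"ty":0,"tz":0,"rx":0,"ry":0,"rz":0},{"gripper":9.1,"tx":0.4,"ty":0,"tz":0,"rx":0,"ry":0,"rz":0}]'
```

```text
t: 7.4
tcp_pos: [0.498, -0.149, 0.0217]
tool_rot: [3.142, 0.0, 3.091]
wrist_force: [-2.3, 0.3, -0.6]
opening: 0.988
```

```bash
python3 -m inch '[{"gripper":9.1,"tx":0.04,"ty":0,"tz":0,"rx":0,"ry":0,"rz":0},{"gripper":9.1,"tx":0.08,"ty":0,"tz":0,"rx":0,"ry":0,"rz":0},{"gripper":9.1,"tx":0.12,"ty":0,"tz":0,"rx":0,"ry":0,"rz":0},{"gripper":9.1,"tx":0.16,"ty":0,"tz":0,"rx":0,"ry":0,"rz":0},{"gripper":9.1,"tx":0.2,"ty":0,"tz":0,"rx":0,"ry":0,"rz":0},{"gripper":9.1,"tx":0.2,"ty":0,"tz":0,"rx":0,"ry":0,"rz":0},{"gripper":9.1,"tx":0.2,"ty":0,"tz":0,"rx":0,"ry":0,"rz":0},{"gripper":9.1,"tx":0.2,"ty":0,"tz":0,"rx":0,"ry":0,"rz":0},{"gripper":9.1,"tx":0.2,"ty":0,"tz":0,"rx":0,"ry":0,"rz":0},{"gripper":9.1,"tx":0.2,"ty":0,"tz":0,"rx":0,"ry":0,"rz":0}]'
python3 -m inch '[{"gripper":9.1,"tx":0.04,"ty":0,"tz":0,"rx":0,"ry":0,"rz":0},{"gripper":9.1,"tx":0.08,"ty":0,"tz":0,"rx":0,"ry":0,"rz":0},{"gripper":9.1,"tx":0.1,"ty":0,"tz":0,"rx":0,"ry":0,"rz":0},{"gripper":9.1,"tx":0.1,"ty":0,"tz":0,"rx":0,"ry":0,"rz":0},{"gripper":9.1,"tx":0.1,"ty":0,"tz":0,"rx":0,"ry":0,"rz":0},{"gripper":9.1,"tx":0.1,"ty":0,"tz":0,"rx":0,"ry":0,"rz":0},{"gripper":9.1,"tx":0.1,"ty":0,"tz":0,"rx":0,"ry":0,"rz":0},{"gripper":9.1,"tx":0.1,"ty":0,"tz":0,"rx":0,"ry":0,"rz":0},{"gripper":9.1,"tx":0.1,"ty":0,"tz":0,"rx":0,"ry":0,"rz":0},{"gripper":9.1,"tx":0.1,"ty":0,"tz":0,"rx":0,"ry":0,"rz":0}]'
```

```text
t: 8.4
tcp_pos: [0.5, -0.149, 0.0217]
tool_rot: [-3.142, 0.0, 3.091]
wrist_force: [-0.6, -0.0, 0.7]
opening: 0.991
t: 9.4
tcp_pos: [0.5009, -0.149, 0.0217]
tool_rot: [3.142, 0.0, 3.091]
wrist_force: [-1.2, -0.1, -0.3]
opening: 0.991
```

```bash
python3 -m inch '[{"gripper":9.1,"tx":0.04,"ty":0,"tz":0,"rx":0,"ry":0,"rz":0},{"gripper":9.1,"tx":0.08,"ty":0,"tz":0,"rx":0,"ry":0,"rz":0},{"gripper":9.1,"tx":0.12,"ty":0,"tz":0,"rx":0,"ry":0,"rz":0},{"gripper":9.1,"tx":0.16,"ty":0,"tz":0,"rx":0,"ry":0,"rz":0},{"gripper":9.1,"tx":0.2,"ty":0,"tz":0,"rx":0,"ry":0,"rz":0},{"gripper":9.1,"tx":0.2,"ty":0,"tz":0,"rx":0,"ry":0,"rz":0},{"gripper":9.1,"tx":0.2,"ty":0,"tz":0,"rx":0,"ry":0,"rz":0},{"gripper":9.1,"tx":0.2,"ty":0,"tz":0,"rx":0,"ry":0,"rz":0},{"gripper":9.1,"tx":0.2,"ty":0,"tz":0,"rx":0,"ry":0,"rz":0},{"gripper":9.1,"tx":0.2,"ty":0,"tz":0,"rx":0,"ry":0,"rz":0}]'
```

```text
t: 10.4
tcp_pos: [0.5028, -0.149, 0.0217]
tool_rot: [3.142, -0.0, 3.091]
wrist_force: [-1.6, 0.1, 0.5]
opening: 0.991
```

Run:
```python
from h import *
import cv2
im=r.capture("scene")[160:290,205:378,::-1]
cv2.imwrite("pics/c5.png",cv2.resize(im,None,fx=4.6,fy=4.6,interpolation=cv2.INTER_CUBIC))
```

```text
(no output)
```

View pics/c5.png

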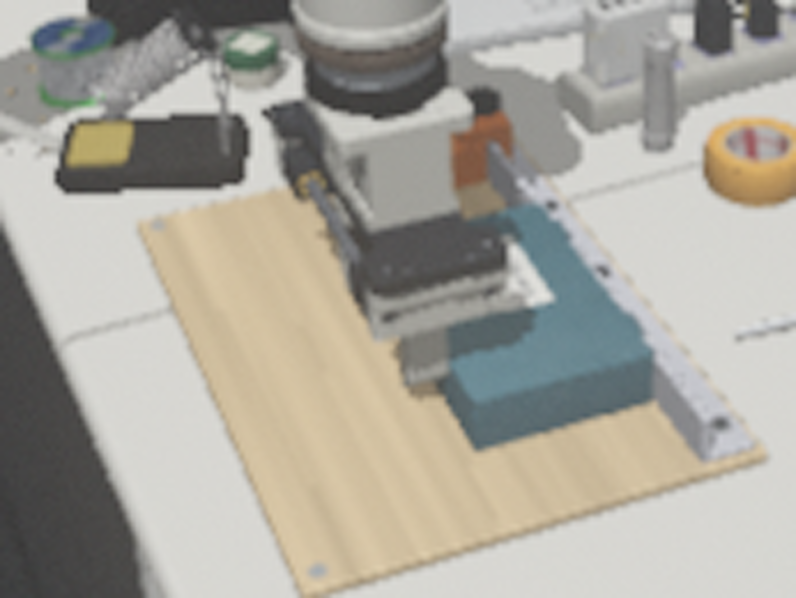

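The box is visually at the fence, to about a millimetre. One more small push to feel contact.

```bash
python3 -m inch '[{"gripper":9.1,"tx":0.04,"ty":0,"tz":0,"rx":0,"ry":0,"rz":0},{"gripper":9.1,"tx":0.08,"ty":0,"tz":0,"rx":0,"ry":0,"rz":0},{"gripper":9.1,"tx":0.12,"ty":0,"tz":0,"rx":0,"ry":0,"rz":0},{"gripper":9.1,"tx":0.15,"ty":0,"tz":0,"rx":0,"ry":0,"rz":0},{"gripper":9.1,"tx":0.15,"ty":0,"tz":0,"rx":0,"ry":0,"rz":0},{"gripper":9.1,"tx":0.15,"ty":0,"tz":0,"rx":0,"ry":0,"rz":0},{"gripper":9.1,"tx":0.15,"ty":0,"tz":0,"rx":0,"ry":0,"rz":0},{"gripper":9.1,"tx":0.15,"ty":0,"tz":0,"rx":0,"ry":0,"rz":0},{"gripper":9.1,"tx":0.15,"ty":0,"tz":0,"rx":0,"ry":0,"rz":0},{"gripper":9.1,"tx":0.15,"ty":0,"tz":0,"rx":0,"ry":0,"rz":0}]'
```

```text
t: 11.45
tcp_pos: [0.5028, -0.149, 0.0215]
tool_rot: [3.141, -0.003, 3.091]
wrist_force: [-6.0, -0.0, 4.1]
opening: 0.992
```

Contact: 6 N, with the TCP stopped at x 0.5028. I'll retreat, and compute the right side's position from the picture corners (478,407) and (655,350).

```bash
python3 -m inch '[{"gripper":9.1,"tx":-1,"ty":0,"tz":0,"rx":0,"ry":0,"rz":0},{"gripper":9.1,"tx":-2,"ty":0,"tz":0,"rx":0,"ry":0,"rz":0},{"gripper":9.1,"tx":-3,"ty":0,"tz":0,"rx":0,"ry":0,"rz":0},{"gripper":9.1,"tx":-4,"ty":0,"tz":1,"rx":0,"ry":0,"rz":0},{"gripper":9.1,"tx":-4,"ty":0,"tz":4,"rx":0,"ry":0,"rz":0},{"gripper":9.1,"tx":-4,"ty":0,"tz":7,"rx":0,"ry":0,"rz":0},{"gripper":9.1,"tx":-4,"ty":-1,"tz":10,"rx":0,"ry":0,"rz":0},{"gripper":9.1,"tx":-4,"ty":-4,"tz":12,"rx":0,"ry":0,"rz":0},{"gripper":9.1,"tx":-4,"ty":-8,"tz":12,"rx":0,"ry":0,"rz":0},{"gripper":9.1,"tx":-4,"ty":-12,"tz":12,"rx":0,"ry":0,"rz":0}]'
python3 - <<'E'
from h import *
np.set_printoptions(precision=4,suppress=True)
c=r.calibration("scene")
W=ray(c,(np.array([(478,407),(655,350.)])+.5)/4.6-.5+[205,160],.044)
p=np.array([.6232,-.103]);cs,sn=np.cos(-.0515),np.sin(-.0515)
print(W,(W[:,:2]-p)@np.array([[cs,-sn],[sn,cs]]));s=r.get_state();print(s['tcp_pos'],s['joint_pos'])
E
```

```text
t: 12.45
tcp_pos: [0.4649, -0.27, 0.1431]
tool_rot: [-3.141, 0.003, 3.093]
wrist_force: [0.9, -0.2, 0.1]
opening: 0.991
[[ 0.5098 -0.255   0.044 ]
 [ 0.6155 -0.2539  0.044 ]] [[-0.1054 -0.1576]
 [ 0.     -0.1511]]
[ 0.4649 -0.27    0.1431] [ 0.3469  0.3715  0.1577  1.9283 -0.0772  0.8443  2.0669]
```

The right side is at fence y≈−0.154, so the box needs about 79 mm to the left. The monitor stands to the right, so I'll check its distance before turning there.

Run:
```python
from h import *
np.set_printoptions(precision=3,suppress=True)
c=r.calibration("side");print("base side",ray(c,[(332,152),(272,168),(302,168)],.01))
d=r.calibration("scene");print("base scene",ray(d,[(382,308),(407,258),(480,277),(462,350)],.01))
print("screen edge if z=.1,.4 side:",ray(c,[(352,135)],.12),ray(c,[(354,57)],.4))
print("scene",ray(d,[(388,382)],.12),ray(d,[(485,122)],.4))
print("mouse",ray(c,[(368,158)],.03))
```

```text
base side [[ 0.557 -0.506  0.01 ]
 [ 0.766 -0.368  0.01 ]
 [ 0.658 -0.378  0.01 ]]
base scene [[ 0.584 -0.465  0.01 ]
 [ 0.726 -0.358  0.01 ]
 [ 0.836 -0.485  0.01 ]
 [ 0.664 -0.618  0.01 ]]
screen edge if z=.1,.4 side: [[ 0.484 -0.439  0.12 ]] [[ 0.49  -0.445  0.4  ]]
scene [[ 0.453 -0.668  0.12 ]] [[ 0.751 -0.475  0.4  ]]
mouse [[ 0.422 -0.437  0.03 ]]
```

The monitor panel is about 14 cm clear. Turn 90°, move over to the right side, then descend.

```bash
python3 -m inch '[{"gripper":4,"tx":0,"ty":-1,"tz":0,"rx":0,"ry":0,"rz":-0.13},{"gripper":4,"tx":1,"ty":-2,"tz":0,"rx":0,"ry":0,"rz":-0.26},{"gripper":4,"tx":2,"ty":-2,"tz":0,"rx":0,"ry":0,"rz":-0.39},{"gripper":4,"tx":3,"ty":-2,"tz":0,"rx":0,"ry":0,"rz":-0.52},{"gripper":4,"tx":4,"ty":-2,"tz":0,"rx":0,"ry":0,"rz":-0.65},{"gripper":4,"tx":5,"ty":-2,"tz":0,"rx":0,"ry":0,"rz":-0.78},{"gripper":4,"tx":6.5,"ty":-2,"tz":0,"rx":0,"ry":0,"rz":-0.91},{"gripper":4,"tx":8,"ty":-2,"tz":0,"rx":0,"ry":0,"rz":-1.04},{"gripper":4,"tx":9.4,"ty":-2,"tz":0,"rx":0,"ry":0,"rz":-1.17},{"gripper":4,"tx":9.4,"ty":-2,"tz":0,"rx":0,"ry":0,"rz":-1.3}]'
python3 -m inch '[{"gripper":4,"tx":0,"ty":0,"tz":0,"rx":0,"ry":0,"rz":-0.13},{"gripper":4,"tx":0,"ty":0,"tz":0,"rx":0,"ry":0,"rz":-0.272},{"gripper":4,"tx":0,"ty":0,"tz":-2,"rx":0,"ry":0,"rz":-0.272},{"gripper":4,"tx":0,"ty":0,"tz":-4,"rx":0,"ry":0,"rz":-0.272},{"gripper":4,"tx":0,"ty":0,"tz":-6,"rx":0,"ry":0,"rz":-0.272},{"gripper":4,"tx":0,"ty":0,"tz":-7,"rx":0,"ry":0,"rz":-0.272},{"gripper":4,"tx":0,"ty":0,"tz":-7,"rx":0,"ry":0,"rz":-0.272},{"gripper":4,"tx":0,"ty":0,"tz":-7,"rx":0,"ry":0,"rz":-0.272},{"gripper":4,"tx":0,"ty":0,"tz":-7,"rx":0,"ry":0,"rz":-0.272},{"gripper":4,"tx":0,"ty":0,"tz":-7,"rx":0,"ry":0,"rz":-0.272}]'
python3 - <<'E'
from h import *
import cv2
print(r.get_state()['joint_pos'])
im=r.capture("scene")[150:300,190:390,::-1]
cv2.imwrite("pics/c6.png",cv2.resize(im,None,fx=4,fy=4,interpolation=cv2.INTER_CUBIC))
E
```

```text
t: 13.45
tcp_pos: [0.5601, -0.2882, 0.1416]
tool_rot: [3.14, 0.0, 1.787]
wrist_force: [-0.3, 0.0, -0.3]
opening: 0.434
t: 14.45
tcp_pos: [0.559, -0.2894, 0.0729]
tool_rot: [3.14, 0.001, 1.519]
wrist_force: [1.0, -0.3, 0.8]
opening: 0.44
[ 0.10343234  0.65039744  0.456191    1.74055284 -0.36863904  0.83445759
  0.67694309]
```

View pics/c6.png

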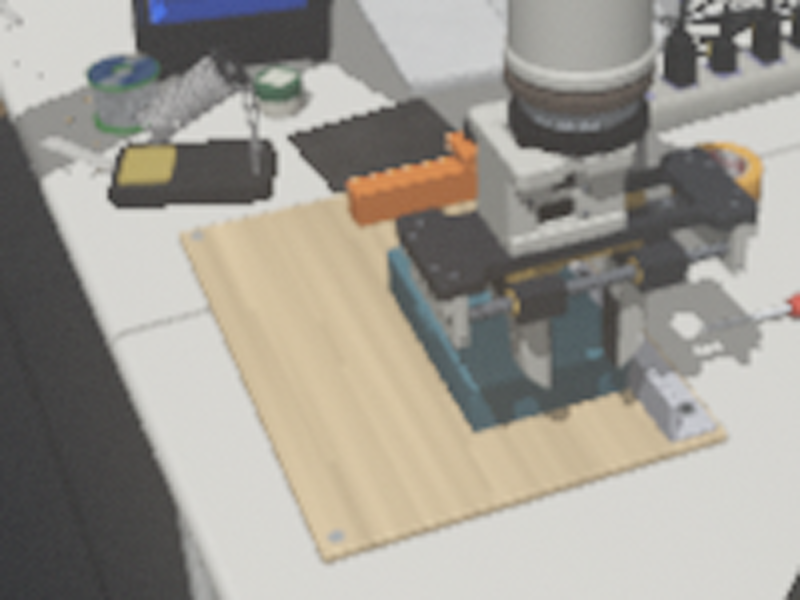

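The fingers are above and just outside the box's right side (tips about (545,385) and (628,362)), and inside the fence. Descend and push left along the fence.

```bash
python3 -m inch '[{"gripper":4,"tx":0,"ty":0,"tz":-1.5,"rx":0,"ry":0,"rz":0},{"gripper":4,"tx":0,"ty":0,"tz":-3,"rx":0,"ry":0,"rz":0},{"gripper":4,"tx":0,"ty":0,"tz":-4.3,"rx":0,"ry":0,"rz":0},{"gripper":4,"tx":0,"ty":0,"tz":-5,"rx":0,"ry":0,"rz":0},{"gripper":4,"tx":0,"ty":0.5,"tz":-5,"rx":0,"ry":0,"rz":0},{"gripper":4,"tx":0.05,"ty":1,"tz":-5,"rx":0,"ry":0,"rz":0},{"gripper":4,"tx":0.07,"ty":1.4,"tz":-5,"rx":0,"ry":0,"rz":0},{"gripper":4,"tx":0.1,"ty":1.8,"tz":-5,"rx":0,"ry":0,"rz":0},{"gripper":4,"tx":0.11,"ty":2.2,"tz":-5,"rx":0,"ry":0,"rz":0},{"gripper":4,"tx":0.13,"ty":2.6,"tz":-5,"rx":0,"ry":0,"rz":0}]'
python3 -m inch '[{"gripper":4,"tx":0.02,"ty":0.4,"tz":0,"rx":0,"ry":0,"rz":0},{"gripper":4,"tx":0.04,"ty":0.8,"tz":0,"rx":0,"ry":0,"rz":0},{"gripper":4,"tx":0.06,"ty":1.2,"tz":0,"rx":0,"ry":0,"rz":0},{"gripper":4,"tx":0.08,"ty":1.6,"tz":0,"rx":0,"ry":0,"rz":0},{"gripper":4,"tx":0.1,"ty":2,"tz":0,"rx":0,"ry":0,"rz":0},{"gripper":4,"tx":0.12,"ty":2.4,"tz":0,"rx":0,"ry":0,"rz":0},{"gripper":4,"tx":0.14,"ty":2.8,"tz":0,"rx":0,"ry":0,"rz":0},{"gripper":4,"tx":0.16,"ty":3.2,"tz":0,"rx":0,"ry":0,"rz":0},{"gripper":4,"tx":0.18,"ty":3.6,"tz":0,"rx":0,"ry":0,"rz":0},{"gripper":4,"tx":0.2,"ty":4,"tz":0,"rx":0,"ry":0,"rz":0}]'
```

```text
t: 15.5
tcp_pos: [0.5599, -0.2627, 0.0221]
tool_rot: [3.141, 0.0, 1.519]
wrist_force: [-0.5, -2.0, 0.6]
opening: 0.435
t: 16.5
tcp_pos: [0.5617, -0.2226, 0.0217]
tool_rot: [3.142, -0.0, 1.519]
wrist_force: [-0.3, -2.6, 1.4]
opening: 0.432
```

```bash
python3 -m inch '[{"gripper":4,"tx":0.02,"ty":0.3,"tz":0,"rx":0,"ry":0,"rz":0},{"gripper":4,"tx":0.03,"ty":0.6,"tz":0,"rx":0,"ry":0,"rz":0},{"gripper":4,"tx":0.05,"ty":0.9,"tz":0,"rx":0,"ry":0,"rz":0},{"gripper":4,"tx":0.06,"ty":1.2,"tz":0,"rx":0,"ry":0,"rz":0},{"gripper":4,"tx":0.08,"ty":1.5,"tz":0,"rx":0,"ry":0,"rz":0},{"gripper":4,"tx":0.09,"ty":1.8,"tz":0,"rx":0,"ry":0,"rz":0},{"gripper":4,"tx":0.11,"ty":2.1,"tz":0,"rx":0,"ry":0,"rz":0},{"gripper":4,"tx":0.12,"ty":2.4,"tz":0,"rx":0,"ry":0,"rz":0},{"gripper":4,"tx":0.14,"ty":2.7,"tz":0,"rx":0,"ry":0,"rz":0},{"gripper":4,"tx":0.15,"ty":3,"tz":0,"rx":0,"ry":0,"rz":0}]'
python3 -m inch '[{"gripper":4,"tx":0,"ty":0.06,"tz":0,"rx":0,"ry":0,"rz":0},{"gripper":4,"tx":0,"ty":0.12,"tz":0,"rx":0,"ry":0,"rz":0},{"gripper":4,"tx":0.01,"ty":0.18,"tz":0,"rx":0,"ry":0,"rz":0},{"gripper":4,"tx":0.01,"ty":0.24,"tz":0,"rx":0,"ry":0,"rz":0},{"gripper":4,"tx":0.02,"ty":0.3,"tz":0,"rx":0,"ry":0,"rz":0},{"gripper":4,"tx":0.02,"ty":0.36,"tz":0,"rx":0,"ry":0,"rz":0},{"gripper":4,"tx":0.02,"ty":0.4,"tz":0,"rx":0,"ry":0,"rz":0},{"gripper":4,"tx":0.02,"ty":0.4,"tz":0,"rx":0,"ry":0,"rz":0},{"gripper":4,"tx":0.02,"ty":0.4,"tz":0,"rx":0,"ry":0,"rz":0},{"gripper":4,"tx":0.02,"ty":0.4,"tz":0,"rx":0,"ry":0,"rz":0}]'
```

```text
t: 17.5
tcp_pos: [0.563, -0.1927, 0.0217]
tool_rot: [-3.141, -0.0, 1.519]
wrist_force: [-1.2, -2.6, 1.7]
opening: 0.437
t: 18.5
tcp_pos: [0.5633, -0.1887, 0.0217]
tool_rot: [-3.141, -0.0, 1.519]
wrist_force: [-0.3, -0.8, -0.3]
opening: 0.439
```

Run:
```python
from h import *
import cv2
im=r.capture("scene")[160:290,205:378,::-1]
cv2.imwrite("pics/c7.png",cv2.resize(im,None,fx=4.6,fy=4.6,interpolation=cv2.INTER_CUBIC))
```

View pics/c7.png

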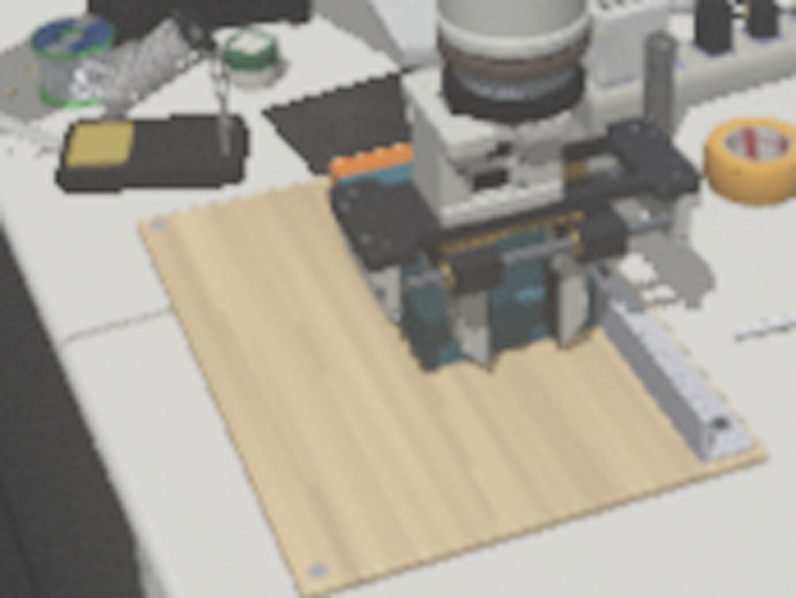

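The left end of the box is close to the stop (orange top at (372,160)). The torch (657,140) is near the gripper's far end, so I'll check that clearance before the last millimetres.

Run:
```python
from h import *
np.set_printoptions(precision=4,suppress=True)
c=r.calibration("scene");U=lambda P:(np.array(P,float)+.5)/4.6-.5+[205,160]
print("torch base",ray(c,U([(657,148)]),.0),"top",ray(c,U([(660,38)]),.084))
t=r.get_state()['tcp_pos'];print("gripper far end",t+.095*np.array([np.cos(.0515),-np.sin(.0515),0]))
print("tape",ray(c,U([(757,140)]),.029))
```

```text
torch base [[ 0.751  -0.0137  0.    ]] top [[ 0.7512 -0.0125  0.084 ]]
gripper far end [ 0.6582 -0.1937  0.0217]
tape [[ 0.7908 -0.0743  0.029 ]]
```

```bash
python3 -m inch '[{"gripper":4,"tx":0,"ty":0.05,"tz":0,"rx":0,"ry":0,"rz":0},{"gripper":4,"tx":0,"ty":0.1,"tz":0,"rx":0,"ry":0,"rz":0},{"gripper":4,"tx":0.01,"ty":0.15,"tz":0,"rx":0,"ry":0,"rz":0},{"gripper":4,"tx":0.01,"ty":0.2,"tz":0,"rx":0,"ry":0,"rz":0},{"gripper":4,"tx":0.01,"ty":0.2,"tz":0,"rx":0,"ry":0,"rz":0},{"gripper":4,"tx":0.01,"ty":0.2,"tz":0,"rx":0,"ry":0,"rz":0},{"gripper":4,"tx":0.01,"ty":0.2,"tz":0,"rx":0,"ry":0,"rz":0},{"gripper":4,"tx":0.01,"ty":0.2,"tz":0,"rx":0,"ry":0,"rz":0},{"gripper":4,"tx":0.01,"ty":0.2,"tz":0,"rx":0,"ry":0,"rz":0},{"gripper":4,"tx":0.01,"ty":0.2,"tz":0,"rx":0,"ry":0,"rz":0}]'
```

```text
t: 19.55
tcp_pos: [0.5635, -0.1867, 0.0218]
tool_rot: [3.141, -0.0, 1.519]
wrist_force: [0.4, -0.0, 0.1]
opening: 0.435
```

Torch and tape are well clear. Continuing in small steps until the stop is felt.

```bash
python3 -m inch '[{"gripper":4,"tx":0,"ty":0.05,"tz":0,"rx":0,"ry":0,"rz":0},{"gripper":4,"tx":0,"ty":0.1,"tz":0,"rx":0,"ry":0,"rz":0},{"gripper":4,"tx":0.01,"ty":0.15,"tz":0,"rx":0,"ry":0,"rz":0},{"gripper":4,"tx":0.01,"ty":0.2,"tz":0,"rx":0,"ry":0,"rz":0},{"gripper":4,"tx":0.01,"ty":0.2,"tz":0,"rx":0,"ry":0,"rz":0},{"gripper":4,"tx":0.01,"ty":0.2,"tz":0,"rx":0,"ry":0,"rz":0},{"gripper":4,"tx":0.01,"ty":0.2,"tz":0,"rx":0,"ry":0,"rz":0},{"gripper":4,"tx":0.01,"ty":0.2,"tz":0,"rx":0,"ry":0,"rz":0},{"gripper":4,"tx":0.01,"ty":0.2,"tz":0,"rx":0,"ry":0,"rz":0},{"gripper":4,"tx":0.01,"ty":0.2,"tz":0,"rx":0,"ry":0,"rz":0}]'
```

```text
t: 20.55
tcp_pos: [0.5635, -0.185, 0.0217]
tool_rot: [-3.142, -0.0, 1.519]
wrist_force: [-0.1, -1.6, -0.6]
opening: 0.437
```

```bash
python3 -m inch '[{"gripper":4,"tx":0,"ty":0.03,"tz":0,"rx":0,"ry":0,"rz":0},{"gripper":4,"tx":0,"ty":0.06,"tz":0,"rx":0,"ry":0,"rz":0},{"gripper":4,"tx":0.01,"ty":0.1,"tz":0,"rx":0,"ry":0,"rz":0},{"gripper":4,"tx":0.01,"ty":0.13,"tz":0,"rx":0,"ry":0,"rz":0},{"gripper":4,"tx":0.01,"ty":0.16,"tz":0,"rx":0,"ry":0,"rz":0},{"gripper":4,"tx":0.01,"ty":0.16,"tz":0,"rx":0,"ry":0,"rz":0},{"gripper":4,"tx":0.01,"ty":0.16,"tz":0,"rx":0,"ry":0,"rz":0},{"gripper":4,"tx":0.01,"ty":0.16,"tz":0,"rx":0,"ry":0,"rz":0},{"gripper":4,"tx":0.01,"ty":0.16,"tz":0,"rx":0,"ry":0,"rz":0},{"gripper":4,"tx":0.01,"ty":0.16,"tz":0,"rx":0,"ry":0,"rz":0}]'
```

```text
t: 21.55
tcp_pos: [0.5637, -0.1833, 0.0217]
tool_rot: [3.142, -0.0, 1.519]
wrist_force: [-0.1, -2.3, 0.2]
opening: 0.436
```

```bash
python3 -m inch '[{"gripper":4,"tx":0,"ty":0.03,"tz":0,"rx":0,"ry":0,"rz":0},{"gripper":4,"tx":0,"ty":0.06,"tz":0,"rx":0,"ry":0,"rz":0},{"gripper":4,"tx":0.01,"ty":0.1,"tz":0,"rx":0,"ry":0,"rz":0},{"gripper":4,"tx":0.01,"ty":0.13,"tz":0,"rx":0,"ry":0,"rz":0},{"gripper":4,"tx":0.01,"ty":0.16,"tz":0,"rx":0,"ry":0,"rz":0},{"gripper":4,"tx":0.01,"ty":0.16,"tz":0,"rx":0,"ry":0,"rz":0},{"gripper":4,"tx":0.01,"ty":0.16,"tz":0,"rx":0,"ry":0,"rz":0},{"gripper":4,"tx":0.01,"ty":0.16,"tz":0,"rx":0,"ry":0,"rz":0},{"gripper":4,"tx":0.01,"ty":0.16,"tz":0,"rx":0,"ry":0,"rz":0},{"gripper":4,"tx":0.01,"ty":0.16,"tz":0,"rx":0,"ry":0,"rz":0}]'
```

```text
t: 22.55
tcp_pos: [0.5637, -0.182, 0.0217]
tool_rot: [3.142, 0.0, 1.519]
wrist_force: [-0.5, -2.4, -1.5]
opening: 0.437
```

```bash
python3 -m inch '[{"gripper":4,"tx":0,"ty":0.03,"tz":0,"rx":0,"ry":0,"rz":0},{"gripper":4,"tx":0,"ty":0.06,"tz":0,"rx":0,"ry":0,"rz":0},{"gripper":4,"tx":0,"ty":0.09,"tz":0,"rx":0,"ry":0,"rz":0},{"gripper":4,"tx":0,"ty":0.12,"tz":0,"rx":0,"ry":0,"rz":0},{"gripper":4,"tx":0,"ty":0.12,"tz":0,"rx":0,"ry":0,"rz":0},{"gripper":4,"tx":0,"ty":0.12,"tz":0,"rx":0,"ry":0,"rz":0},{"gripper":4,"tx":0,"ty":0.12,"tz":0,"rx":0,"ry":0,"rz":0},{"gripper":4,"tx":0,"ty":0.12,"tz":0,"rx":0,"ry":0,"rz":0},{"gripper":4,"tx":0,"ty":0.12,"tz":0,"rx":0,"ry":0,"rz":0},{"gripper":4,"tx":0,"ty":0.12,"tz":0,"rx":0,"ry":0,"rz":0}]'
```

```text
t: 23.55
tcp_pos: [0.5637, -0.1819, 0.0219]
tool_rot: [3.141, 0.002, 1.518]
wrist_force: [-0.1, -6.1, -0.8]
opening: 0.437
```

The stop is felt: −6 N and no further movement. Draw back, rise and clear the view.

```bash
python3 -m inch '[{"gripper":4,"tx":0,"ty":-0.5,"tz":0,"rx":0,"ry":0,"rz":0},{"gripper":4,"tx":-0.1,"ty":-1.5,"tz":0,"rx":0,"ry":0,"rz":0},{"gripper":4,"tx":-0.2,"ty":-3,"tz":0,"rx":0,"ry":0,"rz":0},{"gripper":4,"tx":-0.2,"ty":-5,"tz":0,"rx":0,"ry":0,"rz":0},{"gripper":4,"tx":-0.2,"ty":-6,"tz":2,"rx":0,"ry":0,"rz":0},{"gripper":4,"tx":-0.2,"ty":-6,"tz":5,"rx":0,"ry":0,"rz":0},{"gripper":4,"tx":-0.2,"ty":-6,"tz":8,"rx":0,"ry":0,"rz":0},{"gripper":4,"tx":-3,"ty":-6,"tz":11,"rx":0,"ry":0,"rz":0},{"gripper":4,"tx":-7,"ty":-6,"tz":12,"rx":0,"ry":0,"rz":0},{"gripper":4,"tx":-10,"ty":-6,"tz":12,"rx":0,"ry":0,"rz":0}]'
python3 -m inch '[{"gripper":7,"tx":-1,"ty":3,"tz":1,"rx":0,"ry":0,"rz":0.14},{"gripper":7,"tx":-2,"ty":6,"tz":2,"rx":0,"ry":0,"rz":0.28},{"gripper":7,"tx":-3,"ty":9,"tz":3,"rx":0,"ry":0,"rz":0.42},{"gripper":7,"tx":-4,"ty":12,"tz":3,"rx":0,"ry":0,"rz":0.56},{"gripper":7,"tx":-4,"ty":15,"tz":3,"rx":0,"ry":0,"rz":0.7},{"gripper":7,"tx":-4,"ty":17,"tz":3,"rx":0,"ry":0,"rz":0.84},{"gripper":7,"tx":-4,"ty":17,"tz":3,"rx":0,"ry":0,"rz":0.98},{"gripper":7,"tx":-4,"ty":17,"tz":3,"rx":0,"ry":0,"rz":1.12},{"gripper":7,"tx":-4,"ty":17,"tz":3,"rx":0,"ry":0,"rz":1.26},{"gripper":7,"tx":-4,"ty":17,"tz":3,"rx":0,"ry":0,"rz":1.4}]'
python3 - <<'E'
from h import *
import cv2
print(r.get_state()['joint_pos'])
im=r.capture("scene")[180:260,245:365,::-1]
cv2.imwrite("pics/c8.png",cv2.resize(im,None,fx=6.5,fy=6.5,interpolation=cv2.INTER_CUBIC))
E
```

```text
t: 24.55
tcp_pos: [0.4626, -0.2424, 0.1436]
tool_rot: [3.139, 0.001, 1.517]
wrist_force: [0.3, -0.6, -0.2]
opening: 0.436
t: 25.55
tcp_pos: [0.4237, -0.0714, 0.172]
tool_rot: [3.141, 0.0, 2.923]
wrist_force: [0.4, 0.0, -0.1]
opening: 0.759
[-0.16452152  0.14969204  0.29255178  2.15093104 -0.05767967  0.84787355
  1.51576057]
```

View pics/c8.png

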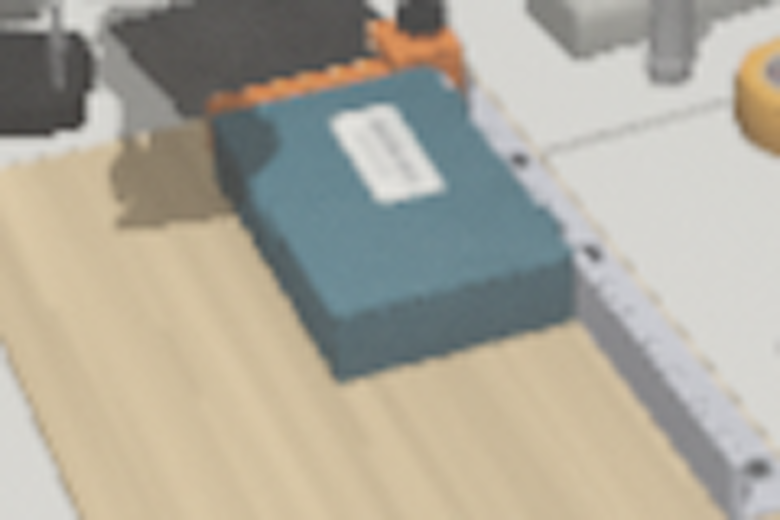

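The box sits flush against the orange stop and along the fence: top corners (213,120), (430,70), (575,255), (340,315). As a seating check I'll give one last light touch toward the fence.

```bash
python3 -m inch '[{"gripper":7,"tx":0,"ty":-1,"tz":-1,"rx":0,"ry":0,"rz":0.1},{"gripper":7,"tx":1,"ty":-2.4,"tz":-3,"rx":0,"ry":0,"rz":0.168},{"gripper":7,"tx":2,"ty":-2.4,"tz":-5.5,"rx":0,"ry":0,"rz":0.168},{"gripper":7,"tx":3,"ty":-2.4,"tz":-8,"rx":0,"ry":0,"rz":0.168},{"gripper":7,"tx":3.5,"ty":-2.4,"tz":-10.5,"rx":0,"ry":0,"rz":0.168},{"gripper":7,"tx":4,"ty":-2.4,"tz":-12.5,"rx":0,"ry":0,"rz":0.168},{"gripper":7,"tx":4,"ty":-2.4,"tz":-14,"rx":0,"ry":0,"rz":0.168},{"gripper":7,"tx":4,"ty":-2.4,"tz":-15,"rx":0,"ry":0,"rz":0.168},{"gripper":7,"tx":4,"ty":-2.4,"tz":-15,"rx":0,"ry":0,"rz":0.168},{"gripper":7,"tx":4,"ty":-2.4,"tz":-15,"rx":0,"ry":0,"rz":0.168}]'
python3 -m inch '[{"gripper":7,"tx":0.6,"ty":0,"tz":0,"rx":0,"ry":0,"rz":0},{"gripper":7,"tx":1.2,"ty":0,"tz":0,"rx":0,"ry":0,"rz":0},{"gripper":7,"tx":1.8,"ty":0,"tz":0,"rx":0,"ry":0,"rz":0},{"gripper":7,"tx":2.4,"ty":0,"tz":0,"rx":0,"ry":0,"rz":0},{"gripper":7,"tx":2.8,"ty":0,"tz":0,"rx":0,"ry":0,"rz":0},{"gripper":7,"tx":3.1,"ty":0,"tz":0,"rx":0,"ry":0,"rz":0},{"gripper":7,"tx":3.3,"ty":0,"tz":0,"rx":0,"ry":0,"rz":0},{"gripper":7,"tx":3.5,"ty":0,"tz":0,"rx":0,"ry":0,"rz":0},{"gripper":7,"tx":3.6,"ty":0,"tz":0,"rx":0,"ry":0,"rz":0},{"gripper":7,"tx":3.7,"ty":0,"tz":0,"rx":0,"ry":0,"rz":0}]'
```

```text
t: 26.6
tcp_pos: [0.4638, -0.095, 0.022]
tool_rot: [-3.142, 0.0, 3.085]
wrist_force: [0.3, 1.0, -0.4]
opening: 0.76
t: 27.6
tcp_pos: [0.5006, -0.0946, 0.0217]
tool_rot: [3.142, -0.0, 3.087]
wrist_force: [-0.7, -0.3, 0.4]
opening: 0.764
```

```bash
python3 -m inch '[{"gripper":7,"tx":0.05,"ty":0,"tz":0,"rx":0,"ry":0,"rz":0},{"gripper":7,"tx":0.1,"ty":0,"tz":0,"rx":0,"ry":0,"rz":0},{"gripper":7,"tx":0.15,"ty":0,"tz":0,"rx":0,"ry":0,"rz":0},{"gripper":7,"tx":0.2,"ty":0,"tz":0,"rx":0,"ry":0,"rz":0},{"gripper":7,"tx":0.25,"ty":0,"tz":0,"rx":0,"ry":0,"rz":0},{"gripper":7,"tx":0.3,"ty":0,"tz":0,"rx":0,"ry":0,"rz":0},{"gripper":7,"tx":0.35,"ty":0,"tz":0,"rx":0,"ry":0,"rz":0},{"gripper":7,"tx":0.4,"ty":0,"tz":0,"rx":0,"ry":0,"rz":0},{"gripper":7,"tx":0.45,"ty":0,"tz":0,"rx":0,"ry":0,"rz":0},{"gripper":7,"tx":0.45,"ty":0,"tz":0,"rx":0,"ry":0,"rz":0}]'
```

```text
t: 28.6
tcp_pos: [0.5049, -0.0946, 0.0216]
tool_rot: [3.142, -0.001, 3.087]
wrist_force: [-1.6, 0.4, 0.1]
opening: 0.762
```

```bash
python3 -m inch '[{"gripper":7,"tx":0.04,"ty":0,"tz":0,"rx":0,"ry":0,"rz":0},{"gripper":7,"tx":0.08,"ty":0,"tz":0,"rx":0,"ry":0,"rz":0},{"gripper":7,"tx":0.12,"ty":0,"tz":0,"rx":0,"ry":0,"rz":0},{"gripper":7,"tx":0.15,"ty":0,"tz":0,"rx":0,"ry":0,"rz":0},{"gripper":7,"tx":0.15,"ty":0,"tz":0,"rx":0,"ry":0,"rz":0},{"gripper":7,"tx":0.15,"ty":0,"tz":0,"rx":0,"ry":0,"rz":0},{"gripper":7,"tx":0.15,"ty":0,"tz":0,"rx":0,"ry":0,"rz":0},{"gripper":7,"tx":0.15,"ty":0,"tz":0,"rx":0,"ry":0,"rz":0},{"gripper":7,"tx":0.15,"ty":0,"tz":0,"rx":0,"ry":0,"rz":0},{"gripper":7,"tx":0.15,"ty":0,"tz":0,"rx":0,"ry":0,"rz":0}]'
```

```text
t: 29.6
tcp_pos: [0.505, -0.0945, 0.0214]
tool_rot: [3.141, -0.003, 3.087]
wrist_force: [-6.3, 0.2, 3.4]
opening: 0.764
```

Firm contact at x 0.505, where the earlier fence contact predicts it (0.5056). Retreat and take a final look.

```bash
python3 -m inch '[{"gripper":7,"tx":-0.5,"ty":0,"tz":0,"rx":0,"ry":0,"rz":0},{"gripper":7,"tx":-1.5,"ty":0,"tz":0,"rx":0,"ry":0,"rz":0},{"gripper":7,"tx":-3,"ty":0,"tz":0,"rx":0,"ry":0,"rz":0},{"gripper":7,"tx":-5,"ty":0,"tz":0,"rx":0,"ry":0,"rz":0},{"gripper":7,"tx":-7,"ty":0,"tz":2,"rx":0,"ry":0,"rz":0},{"gripper":7,"tx":-8,"ty":0,"tz":6,"rx":0,"ry":0,"rz":0},{"gripper":7,"tx":-8,"ty":0,"tz":10,"rx":0,"ry":0,"rz":0},{"gripper":7,"tx":-8,"ty":0,"tz":14,"rx":0,"ry":0,"rz":0},{"gripper":7,"tx":-8,"ty":2,"tz":15,"rx":0,"ry":0,"rz":0},{"gripper":7,"tx":-8,"ty":2,"tz":15,"rx":0,"ry":0,"rz":0}]'
python3 - <<'E'
from h import *
import cv2
print(r.get_state()['wrist_force'])
a=r.capture("scene")[170:270,240:370,::-1];b=r.capture("side")[165:265,270:400,::-1]
R=lambda i,f:cv2.resize(i,None,fx=f,fy=f,interpolation=cv2.INTER_CUBIC)
cv2.imwrite("pics/c9.png",np.hstack([R(a,4),R(b[:,:68],4)]))
E
```

```text
t: 30.6
tcp_pos: [0.4284, -0.0727, 0.1738]
tool_rot: [3.14, 0.006, 3.089]
wrist_force: [0.8, -0.1, 0.4]
opening: 0.762
[ 0.78637774 -0.05266851  0.39854766]
```

View pics/c9.png

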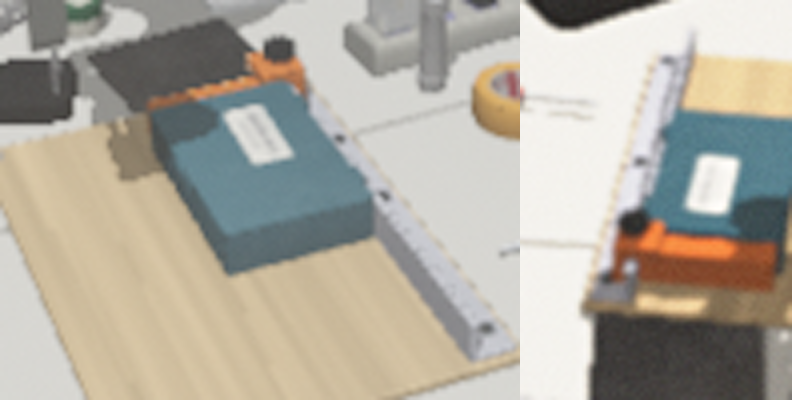

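Both views show the box flush against the fence and against the stop's arm. The gripper is clear of it and the torch, tape and jar have not moved. Handing in.

```bash
python3 -c "
from workcell import r
print(r.close_job())"
```

```text
the job is handed in; nothing more can be done
None
```

The teal box is against the aluminium fence and the arm of the orange end stop. I handed the job in at about 31 s; no verdict is reported.

- **Pushing:** I pushed the near long side with the open fingers until the box turned square and met the fence. Then I pushed the right short side along the fence to the stop, and gave the near side one last light touch.
- **Fence contact:** The box stopped firmly at 6 N. The last touch stopped at x = 0.505 m, against 0.506 m predicted from the first contact, so the box had not come away from the fence.
- **Stop contact:** The box stopped firmly at about 6 N.
- **Forces:** The highest wrist force I read was about 7 N. Readings come only at the end of each move, so brief peaks in between would not show.
- **Last pictures:** Both camera views show the box flat and flush on both sides, with the gripper drawn back clear and at rest. The torch, tape roll and flux jar look unmoved. The spool, screwdriver and mouse were not fully in the last crops, but the arm did not work near them.
- **What went wrong or disagreed:**
  - The first three move calls were refused because the rows lacked some keys; nothing moved.
  - The first picture put the box at about 0.43 rad to the fence, above the stated 0.35, probably a picking error of a few millimetres at the corners.
  - I did not measure the final gaps in millimetres. "Flush" rests on the felt contacts and the pictures.

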